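Vent the soda gas flask and take off its cap of unknown hand

TASK

Vent the soda gas flask on the trolley shelf by setting the lever on its valve block straight up and leaving it so, then take the round steel cap off the flask's neck. The cap is a short-turn twist lock that opens in one direction only, nothing outside shows which, so it may need trying both ways; do not force it against its stop or yank at it while it is locked. Finish while still holding the cap upright in the gripper, lifted at least 6 cm above where it sat, and leave the other things on the shelf where they are.

Things in the scene. Friction and masses are not known exactly. Their poses are not given: they have to be found in the camera images.
- flask: Gas flask unit, fixed on the 4 mm mat: base plate 110 x 205 x 6 mm with a steel canister 72 mm across and, 110 mm from its axis along the unit's +y, a dark square valve block (44 x 44 mm, top 124 mm above the origin). Origin: on the canister's axis at the plate's underside; z up. Shoulder for the cap, 52 mm across, at 100 mm.
- cap_mid (a point): Centre, half-way up, of the loose round ribbed steel cap, 46 mm across, 44 mm high, about 150 g. z up; a thin dark bar on its top lies along its x. Locked: 122 mm above the flask's origin, its x within 0.1 rad of the flask's x. It does not rise as it turns and turns easily between stops; round, so a light grip (30 N) slips harmlessly at a stop.
- seat (a point): Centre of the flask's shoulder, where the cap's rim stands; axes as the flask's. Turned the wrong way the cap meets a hard stop within 0.35 rad; the right way (clockwise in some starts, anticlockwise in others) it lifts freely from 0.85 rad and stops about 1.2 rad from the flask's x. A neck and cross bar stand 25.5 mm up inside the cap; lifted 30 mm it is clear.
- vent (a joint): Vent lever on the valve block, rad: 0 leans 0.7 rad towards the unit's -x, 0.7 is straight up, 1.4 leans 0.7 rad to +x; starts between 0 and 0.35. Hinge along the unit's y, 137 mm above the flask's origin, 110 mm from the canister's axis along +y. It stays where it is left (about 1.5 N at the knob moves it).
- vent_knob (a point): Centre of the black knob at the lever's end, 58 mm from the hinge: 14 mm thick, 14 mm wide (along the unit's y), 26 mm long along the lever; below it the lever is a steel bar 9 x 12 mm.
- cup: Bystander: blue enamel tin cup, 76 mm across, 70 mm high; origin at the centre of its underside. Leave alone.
- jigger: Bystander: nickel jigger, 48 mm across, 80 mm high; origin at the centre of its underside. Leave alone.
- stopper: Bystander: stainless bottle stopper standing, 34 mm across, 48 mm high; origin at the centre of its underside. Leave alone.
- coaster: Bystander: frosted glass coaster lying flat, 94 mm across, 8 mm thick; origin at the centre of its underside. Leave alone.

How it is judged:
On the way, in this order (a step that is already met when the one before it is completed fails the run):
1. the lever stands upright (within 0.15 rad) while the cap is still on (value of joint vent between 0.55 and 0.85 rad and z of cap_mid in the frame of flask below 0.13 m), for 0.2 s.
2. the cap is lifted off, 50 mm or more above its seat, in the gripper (z of cap_mid in the frame of flask above 0.172 m and contact force between the fingers and cap above 1 N), for 0.2 s.
At the end, for the whole second after the job is handed in: The lever is upright within 0.15 rad; the cap is held still by the fingers, at least 50 mm above its seat, upright within 0.5 rad, touching nothing of the flask (all of step 2 and value of joint vent between 0.55 and 0.85 rad and contact force between cap and flask below 0.2 N and angle between cap_mid's own z axis and vertical below 0.5 rad and linear speed of cap below 0.05 m/s); the arm keeps its last pose, push and grip.
It fails at once if the cap was yanked or jammed against the flask with more than 70 N (contact force between cap and flask above 70 N).
It fails at once if a bystander was moved by more than 30 mm (distance of any of cup, jigger, stopper, coaster from where it was at the start of the episode above 0.03 m).
It also fails if it takes over 54 s, if anything falls off the work surface, if the arm or the gripper's body presses on something with over 40 N, if the wrist force passes 120 N, or if a joint passes its speed limit or range.

ROBOT

A 7-joint arm with a two-finger parallel gripper is mounted at the origin on the work surface. World frame = base frame: x ahead of the robot, y to its left, z up, the work surface at z = 0. Lengths are in m, angles in rad, forces in N, time in s.
With the tool pointing down it reaches from about 0.4 to 0.85 m from the base axis. Payload 10.4 kg.
Tool frame: the origin (TCP) lies on the mounting face of the last link; the fingertips stand r.tips_ahead ahead of it and the grasp point (between the pads) lies 164 mm ahead of it (r.tips_ahead is the distance from the TCP to the fingertips, in m); z points along the fingers, y is the line along which they close (so a half turn about z gives the same grasp; the last joint's range is limited). The gripper opens to 87 mm and grips with 3 to 60 N. Pads are 19 mm wide; open, the fingers measure 117 mm over their backs; the gripper's body (75 mm by 190 mm) begins 51 mm behind the grasp point.
Start: joints at [1.119, 0.332, -0.065, 1.46, 0.022, 1.35, -0.088], TCP at [0.26, -0.568, 0.405] pointing down, gripper open.
Joint ranges: [-2.6, 2.6], [-0.5, 2.12], [-1.47, 1.34], [0.16, 2.42], [-1.27, 4.41], [0.06, 2.06], [-2.6, 2.6]. Speed limits (rad/s): [2.22, 2.22, 2.79, 2.79, 3.14, 3.14, 3.14].

INTERFACE

Orientations are given as a unit quaternion [x, y, z, w].
In Python, from bench import telemetry, imaging, job, r gives the robot as it stands.
- The arm moves only by the tool move_arm, never from a script. Its argument "steps" is a list of rows, each an object of numbers: "dx", "dy", "dz": the shift along the tool's x, y, z in cm; "spin": the turn about the tool's z in rad. In form: [{"dx": .., "dy": .., "dz": .., "spin": ..}, ...]. A call has 1 to 12 rows; each row shifts and turns the commanded pose from where the row before left it, along the tool's axes as they then stand; what a row does not reach is not made up. A row lasts 1/10 s, in which the tool goes at most 50 mm and 8.59 degrees, less where a joint would pass 70% of its speed; a pose out of reach is approached as far as the arm can. A call with a gripper value outside its range is refused whole. "claw" is the finger opening in cm, from 0 to 8.7, set as the call begins (left out, the last holds). The fingers move at their own pace and stop on an object; "squeeze" is the grip in N (left out, the last holds). Time passes only in rows, so rows that do not move let the fingers close. It gives the time, the measured TCP pose, the force, the opening and the grip force at its end, in the units of the state.
- telemetry.read_state(): the state, without advancing time (a new reading comes with each control period).
- imaging.camera(name): name is "scene" or "top"; returns a dict with "img" (420x560x3 uint8, red, green, blue), "camera_matrix" (3x3 intrinsics, pixels), "R" (3x3) and "t" (3): a world point X has camera coordinates R X + t. Camera axes: x right, y down, z forward; pixel columns grow to the right and rows downward; lengths in m; the calibration is good to about 2 mm. A picture is of the moment at which its call begins. There is no depth.
- job.close_job(): hands the job in; it is judged then, once.
The state is a dict: "time": time; "joint_positions": joint angles; "joint_vel": joint speeds; "joint_torque": joint torques, N m; "ee_pos": TCP position; "eef_rot": TCP orientation; "ft_force": force on the tool from outside, world axes, zero at the start; "torque": the same for the moment, N m; "width": finger opening in m; "grip_force": force on a finger pad.
Only numpy, scipy, OpenCV 4.12 (cv2) and the standard library are available. Lean on these libraries where they do the work, as an engineer would, in place of code of your own. Each camera call takes 0.05 s, during which the arm holds its last target. There are 200 camera calls.

## Working session

There is one attempt and no reset: what is moved stays moved. The work goes in short steps, Python scripts to look and compute and a tool call to move; the robot and the scene stay as the last step left them, time stands still between calls to the robot, and variables do not carry over. Pictures are saved under pics/ and viewed, at most 10 in all, crops included, and the job is handed in when it is done.

Besides the shell and the picture viewer there is one more tool, called after "Emit:" as name(argument=value, ...), one argument or row to a line, values as JSON. move_arm: Moves the arm, as the interface text tells. Its arguments: {"type":"object","properties":{"steps":{"type":"array","items":{"type":"object","properties":{"dx":{"type":"number"},"dy":{"type":"number"},"dz":{"type":"number"},"spin":{"type":"number"}}}},"claw":{"type":"number"},"squeeze":{"type":"number"}},"required":["steps"]}

```bash
mkdir -p pics; ls; python3 - <<'E'
from bench import telemetry, imaging, job, r
import cv2, numpy as np, pickle
d={}
for n in ("scene","top"):
    c=imaging.camera(n); d[n]=c
    cv2.imwrite(f"pics/{n}0.png",c["img"][:,:,::-1])
    print(n,np.round(c["camera_matrix"],1).tolist(),np.round(c["R"],3).tolist(),np.round(c["t"],3))
pickle.dump(d,open("c0.pkl","wb"))
s=telemetry.read_state();print(s,r.tips_ahead)
E
```

```text
pics
scene [[422.1, 0.0, 284.6], [0.0, 422.1, 210.8], [0.0, 0.0, 1.0]] [[-0.114, 0.993, -0.001], [0.752, 0.086, -0.654], [-0.649, -0.075, -0.757]] [ 0.046 -0.344  1.757]
top [[441.2, 0.0, 287.0], [0.0, 441.2, 207.1], [0.0, 0.0, 1.0]] [[-0.025, -1.0, -0.006], [-0.979, 0.025, -0.2], [0.2, 0.001, -0.98]] [0.034 0.599 1.059]
{'time': 0.1, 'joint_positions': array([ 1.11941022,  0.33282614, -0.06467915,  1.46084778,  0.02156072,
        1.34989763, -0.08848454]), 'joint_vel': array([-4.88868515e-05, -8.04838572e-04, -1.06381567e-03, -2.34492836e-03,
        5.18555800e-05, -1.66334524e-03, -2.28026101e-04]), 'joint_torque': array([ 2.03945565e-03, -6.24544430e+01,  2.51031120e-02, -3.90719569e+01,
       -6.14080369e-02,  3.65655811e-02,  7.34687524e-05]), 'ee_pos': array([ 0.25981097, -0.56831884,  0.40402694]), 'eef_rot': array([ 9.77104851e-01,  2.12757368e-01, -1.49368732e-04, -6.25259435e-04]), 'ft_force': array([-0.17084966, -0.01579034,  0.08770916]), 'torque': array([0.03680981, 0.02235207, 0.04998404]), 'grip_force': 0.0, 'width': 0.08673500589425175} 0.1822
```

View pics/scene0.png

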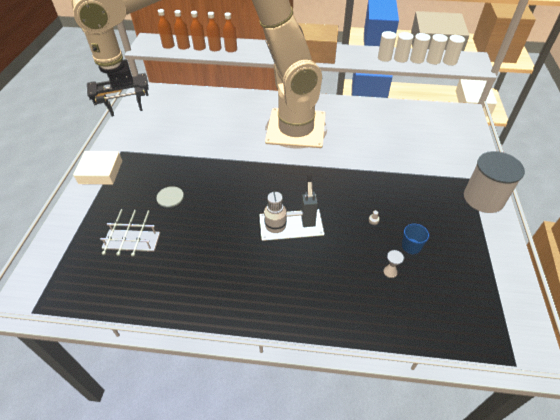

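View pics/top0.png

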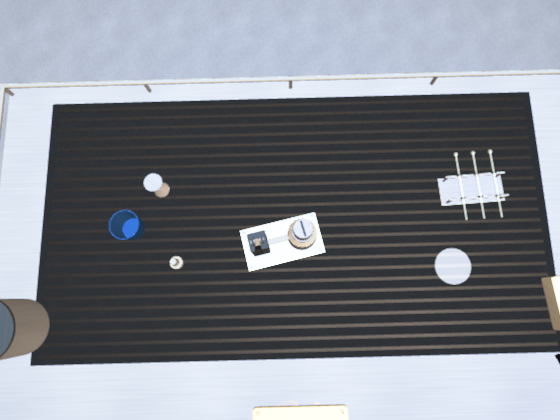

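```bash
cat > h.py <<'E'
import numpy as np, cv2
def ray(c,uv,z):
    d=c["R"].T@np.linalg.solve(c["camera_matrix"],[uv[0],uv[1],1.]); o=-c["R"].T@c["t"]
    return o+d*(z-o[2])/d[2]
def proj(c,X):
    p=c["camera_matrix"]@(c["R"]@np.asarray(X)+c["t"]); return p[:2]/p[2]
def crop(c,x0,y0,w,h,k):
    return cv2.resize(c["img"][y0:y0+h,x0:x0+w,::-1],None,fx=k,fy=k,interpolation=cv2.INTER_CUBIC)
E
python3 - <<'E'
import pickle; from h import *
d=pickle.load(open("c0.pkl","rb"))
a=crop(d["top"],235,205,95,70,6); b=crop(d["scene"],250,170,80,70,6)
im=np.zeros((425*1,1060,3),np.uint8); im[:420,:570]=a; im[:420,570:570+480]=b
cv2.imwrite("pics/crop0.png",cv2.resize(im,(795,319)))
g=d["top"]["img"]; m=(g.min(2)>190).astype(np.uint8); m[:200]=0;m[275:]=0;m[:,:230]=0;m[:,335:]=0
cs=max(cv2.findContours(m,0,2)[0],key=cv2.contourArea)
P=np.array([ray(d["top"],p[0],.010)[:2] for p in cv2.convexHull(cs)],np.float32)
q=cv2.minAreaRect(P); print(q,cv2.boxPoints(q))
g=d["top"]["img"]
E
```

```text
((0.5199142694473267, 0.03410462290048599), (0.11069492250680923, 0.20593440532684326), 12.539475440979004) [[ 0.4435316   0.12259911]
 [ 0.48824248 -0.07842308]
 [ 0.5962969  -0.05438986]
 [ 0.55158603  0.14663231]]
```

View pics/crop0.png

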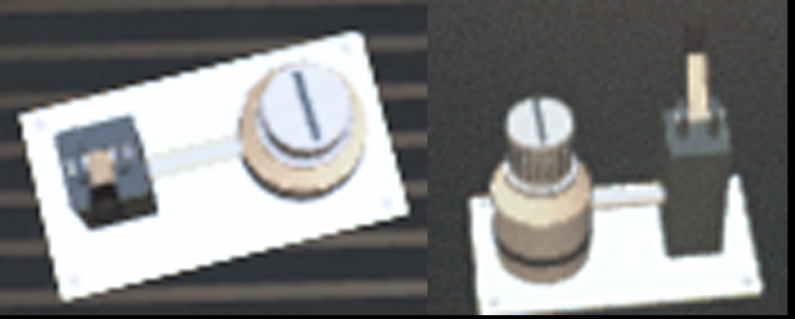

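```bash
python3 - <<'E'
import pickle; from h import *
d=pickle.load(open("c0.pkl","rb")); T=d["top"];S=d["scene"]
yaw=np.radians(12.54); ux=np.array([np.cos(yaw),np.sin(yaw),0]); uy=np.array([-np.sin(yaw),np.cos(yaw),0])
pc=lambda x,y:(235+x/4.5,205+y/4.5); sc=lambda x,y:(250+(x-427.5)/4.5,170+y/4.5)
ct=ray(T,pc(303,107),.148); cs=ray(S,sc(540,122),.148); print("cap",ct,cs)
a=ray(T,pc(293,72),.148);b=ray(T,pc(315,138),.148);v=a-b;print("bar ang-yaw",np.arctan2(v[1],v[0])-yaw)
C=np.array([.5199,.0341,0]); 
for p in(ct,cs):
    e=p-C; print("unit off from plate ctr",e@ux,e@uy)
m=(S["img"].max(2)<60).astype(np.uint8)
for nm,c in (("top",T),("sc",S)):
    o=-c["R"].T@c["t"]
    for uv in ([pc(103,190)] if nm=="top" else [sc(695,28),sc(696,40),sc(697,52)]):
        dr=c["R"].T@np.linalg.solve(c["camera_matrix"],[uv[0],uv[1],1.])
        h=ct*[1,1,0]+.110*uy; s=((h-o)@uy)/(dr@uy)
        # use ray to z plane instead
        for th in (0,.1,.2,.3,.4):
            K=h+np.array([0,0,.141])+.058*(np.sin(th-.7)*ux+np.cos(th-.7)*np.array([0,0,1]))
            print(nm,uv,th,proj(c,K),K)
E
```

```text
cap [ 0.52940826 -0.01575152  0.148     ] [ 0.53136052 -0.01470473  0.148     ]
bar ang-yaw 0.0685439271556606
unit off from plate ctr -0.0015423845560602167 -0.050726734624777274
unit off from plate ctr 0.0005905889506620385 -0.050128803621013726
top (257.8888888888889, 247.22222222222223) 0 [258.62393574 254.44908763] [0.46905165 0.08351175 0.18536085]
top (257.8888888888889, 247.22222222222223) 0.1 [258.03387377 252.25624657] [0.47355691 0.08451384 0.18886947]
top (257.8888888888889, 247.22222222222223) 0.2 [257.42227506 249.93001713] [0.47838159 0.08558698 0.19189979]
top (257.8888888888889, 247.22222222222223) 0.3 [256.79616331 247.49679501] [0.48347747 0.08672044 0.19442154]
top (257.8888888888889, 247.22222222222223) 0.4 [256.16282944 244.98468727] [0.48879364 0.0879029  0.19640952]
sc (309.44444444444446, 176.22222222222223) 0 [308.86498302 176.85709395] [0.46905165 0.08351175 0.18536085]
sc (309.44444444444446, 176.22222222222223) 0.1 [309.12595329 177.0928404 ] [0.47355691 0.08451384 0.18886947]
sc (309.44444444444446, 176.22222222222223) 0.2 [309.39755743 177.51670443] [0.
[... 649 characters left out ...]
665201] [0.48347747 0.08672044 0.19442154]
sc (309.6666666666667, 178.88888888888889) 0.4 [309.96168466 178.91852017] [0.48879364 0.0879029  0.19640952]
sc (309.8888888888889, 181.55555555555554) 0 [308.86498302 176.85709395] [0.46905165 0.08351175 0.18536085]
sc (309.8888888888889, 181.55555555555554) 0.1 [309.12595329 177.0928404 ] [0.47355691 0.08451384 0.18886947]
sc (309.8888888888889, 181.55555555555554) 0.2 [309.39755743 177.51670443] [0.47838159 0.08558698 0.19189979]
sc (309.8888888888889, 181.55555555555554) 0.3 [309.67708874 178.12665201] [0.48347747 0.08672044 0.19442154]
sc (309.8888888888889, 181.55555555555554) 0.4 [309.96168466 178.91852017] [0.48879364 0.0879029  0.19640952]
```

The plate fits its size well. The unit's yaw is about 0.219 and the canister axis is at about (0.530, -0.015). The lever is at about 0.3 rad, hinge at (0.5065, 0.092). The cap bar is at (302, 229) in the top view. I'll turn the tool so its closing line lies along the unit's x, then check.

Emit:
move_arm(
  steps=[
    {"spin": -0.14, "dz": -0.5},
    {"spin": -0.14, "dz": -0.5},
    {"spin": -0.14, "dz": -0.5},
    {"spin": -0.14, "dz": -0.5},
    {"spin": -0.14, "dz": -0.5},
    {"spin": -0.14, "dz": -0.5},
    {"spin": -0.14},
    {"spin": -0.14},
    {"spin": -0.14},
    {"spin": -0.1},
    {},
    {},
  ],
  claw=8.7,
  squeeze=10,
)

```text
$.steps[0]: bad value
```

```bash
cat > go.py <<'E'
import sys,numpy as np
from scipy.spatial.transform import Rotation as Ro
from bench import telemetry
# target TCP x y z, tool-y world angle
def go(x,y,z,ang):
    s=telemetry.read_state(); R=Ro.from_quat(s["eef_rot"]).as_matrix()
    ya=np.arctan2(R[1,1],R[0,1]); sp=-((ang-ya+np.pi)%(2*np.pi)-np.pi)
    print("t",round(s["time"],2),"tilt",np.round(R[:,2],3),"cm:",np.round(100*R.T@(np.array([x,y,z])-s["ee_pos"]),2),"spin",round(sp,3),"F",np.round(s["ft_force"],1),"w",round(s["width"],4),"g",round(s["grip_force"],1),"j7",round(s["joint_positions"][6],2), "pos",np.round(s["ee_pos"],4))
go(*map(float,sys.argv[1:]))
E
python3 go.py .5065 .0922 .435 .219
```

```text
t 0.1 tilt [-0.001  0.001 -1.   ] cm: [ 49.9  -49.82  -3.03] spin -1.361 F [-0.2 -0.   0.1] w 0.0867 g 0.0 j7 -0.09 pos [ 0.2598 -0.5683  0.404 ]
```

Emit:
move_arm(
  steps=[
    {"dx": 0, "dy": 0, "dz": -0.5, "spin": -0.14},
    {"dx": 0, "dy": 0, "dz": -0.5, "spin": -0.14},
    {"dx": 0, "dy": 0, "dz": -0.5, "spin": -0.14},
    {"dx": 0, "dy": 0, "dz": -0.5, "spin": -0.14},
    {"dx": 0, "dy": 0, "dz": -0.5, "spin": -0.14},
    {"dx": 0, "dy": 0, "dz": -0.5, "spin": -0.14},
    {"dx": 0, "dy": 0, "dz": 0, "spin": -0.14},
    {"dx": 0, "dy": 0, "dz": 0, "spin": -0.14},
    {"dx": 0, "dy": 0, "dz": 0, "spin": -0.14},
    {"dx": 0, "dy": 0, "dz": 0, "spin": -0.1},
    {"dx": 0, "dy": 0, "dz": 0, "spin": 0},
  ],
  claw=8.7,
  squeeze=10,
)

```text
time: 1.2
ee_pos: [0.2598, -0.5684, 0.4343]
eef_rot: [0.625, 0.78, 0.0, -0.0]
ft_force: [0.5, 0.3, -0.2]
width: 0.0869
grip_force: 0.0
```

```bash
python3 go.py .5065 .0922 .435 .219
```

```text
t 1.2 tilt [-0.     0.001 -1.   ] cm: [ 5.911e+01  3.846e+01 -3.000e-02] spin 0.0 F [ 0.5  0.3 -0.2] w 0.0869 g 0.0 j7 1.23 pos [ 0.2598 -0.5684  0.4343]
```

Emit:
move_arm(
  steps=[
    {"dx": 3.7, "dy": 2.4, "dz": 0, "spin": 0},
    {"dx": 3.7, "dy": 2.4, "dz": 0, "spin": 0},
    {"dx": 3.7, "dy": 2.4, "dz": 0, "spin": 0},
    {"dx": 3.7, "dy": 2.4, "dz": 0, "spin": 0},
    {"dx": 3.7, "dy": 2.4, "dz": 0, "spin": 0},
    {"dx": 3.7, "dy": 2.4, "dz": 0, "spin": 0},
    {"dx": 3.7, "dy": 2.4, "dz": 0, "spin": 0},
    {"dx": 3.7, "dy": 2.4, "dz": 0, "spin": 0},
    {"dx": 3.7, "dy": 2.4, "dz": 0, "spin": 0},
    {"dx": 3.7, "dy": 2.4, "dz": 0, "spin": 0},
    {"dx": 3.7, "dy": 2.4, "dz": 0, "spin": 0},
    {"dx": 3.7, "dy": 2.4, "dz": 0, "spin": 0},
  ],
)

```text
time: 2.4
ee_pos: [0.4452, -0.0708, 0.4349]
eef_rot: [0.627, 0.779, -0.0, 0.0]
ft_force: [1.4, -0.6, 0.3]
width: 0.0868
grip_force: 0.0
```

Emit:
move_arm(
  steps=[
    {"dx": 3.7, "dy": 2.4, "dz": 0, "spin": 0},
    {"dx": 3.7, "dy": 2.4, "dz": 0, "spin": 0},
    {"dx": 3.7, "dy": 2.4, "dz": 0, "spin": 0},
    {"dx": 3.6, "dy": 2.5, "dz": 0, "spin": 0},
    {"dx": 0, "dy": 0, "dz": 0, "spin": 0},
    {"dx": 0, "dy": 0, "dz": 0, "spin": 0},
    {"dx": 0, "dy": 0, "dz": 0, "spin": 0},
  ],
)

```text
time: 3.1
ee_pos: [0.5079, 0.0908, 0.4345]
eef_rot: [0.627, 0.779, -0.0, 0.0]
ft_force: [-0.4, 0.3, -0.0]
width: 0.0872
grip_force: 0.0
```

```bash
python3 go.py .5065 .0922 .363 .219; python3 - <<'E'
from bench import imaging; from h import *
T=imaging.camera("top");S=imaging.camera("scene")
cv2.imwrite("pics/c1.png",np.hstack([crop(T,220,195,100,80,4),crop(S,255,130,90,80,4)]))
E
```

```text
t 3.1 tilt [-0.001 -0.001 -1.   ] cm: [ 0.17 -0.1   7.15] spin -0.004 F [-0.4  0.3 -0. ] w 0.0872 g 0.0 j7 -0.15 pos [0.5079 0.0908 0.4345]
```

View pics/c1.png

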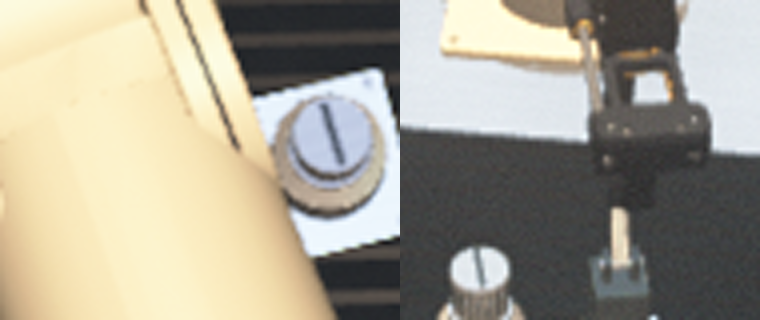

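The gripper stands over the lever, open across it, with the cap untouched. I'll descend with the lever between the fingers, then close gently to bring it upright.

Emit:
move_arm(
  steps=[
    {"dx": 0.2, "dy": -0.1, "dz": 1, "spin": 0},
    {"dx": 0, "dy": 0, "dz": 1, "spin": 0},
    {"dx": 0, "dy": 0, "dz": 1, "spin": 0},
    {"dx": 0, "dy": 0, "dz": 1, "spin": 0},
    {"dx": 0, "dy": 0, "dz": 1, "spin": 0},
    {"dx": 0, "dy": 0, "dz": 1, "spin": 0},
    {"dx": 0, "dy": 0, "dz": 1.1, "spin": 0},
    {"dx": 0, "dy": 0, "dz": 0, "spin": 0},
    {"dx": 0, "dy": 0, "dz": 0, "spin": 0},
  ],
)

```text
time: 4.1
ee_pos: [0.5066, 0.0936, 0.3636]
eef_rot: [0.626, 0.78, -0.0, -0.0]
ft_force: [0.7, 0.2, -0.1]
width: 0.0874
grip_force: 0.0
```

Emit:
move_arm(
  steps=[
    {"dx": 0, "dy": 0, "dz": 0, "spin": 0},
    {"dx": 0, "dy": 0, "dz": 0, "spin": 0},
    {"dx": 0, "dy": 0, "dz": 0, "spin": 0},
    {"dx": 0, "dy": 0, "dz": 0, "spin": 0},
    {"dx": 0, "dy": 0, "dz": 0, "spin": 0},
    {"dx": 0, "dy": 0, "dz": 0, "spin": 0},
    {"dx": 0, "dy": 0, "dz": 0, "spin": 0},
    {"dx": 0, "dy": 0, "dz": 0, "spin": 0},
    {"dx": 0, "dy": 0, "dz": 0, "spin": 0},
    {"dx": 0, "dy": 0, "dz": 0, "spin": 0},
  ],
  claw=0.8,
  squeeze=10,
)

```text
time: 5.1
ee_pos: [0.5065, 0.0936, 0.3637]
eef_rot: [0.626, 0.78, 0.0, 0.0]
ft_force: [-0.2, 0.1, 0.7]
width: 0.0149
grip_force: 0.9
```

```bash
python3 go.py .5065 .0922 .363 .219
```

```text
t 5.1 tilt [ 0. -0. -1.] cm: [-0.14 -0.03  0.07] spin -0.001 F [-0.2  0.1  0.7] w 0.0149 g 0.9 j7 -0.19 pos [0.5065 0.0936 0.3637]
```

Emit:
move_arm(
  steps=[
    {"dx": 0, "dy": 0, "dz": 0, "spin": 0},
    {"dx": 0, "dy": 0, "dz": 0, "spin": 0},
    {"dx": 0, "dy": 0, "dz": 0, "spin": 0},
    {"dx": 0, "dy": 0, "dz": 0, "spin": 0},
  ],
)

```text
time: 5.5
ee_pos: [0.5066, 0.0936, 0.3638]
eef_rot: [0.626, 0.78, 0.0, 0.0]
ft_force: [-1.3, 0.8, 0.7]
width: 0.0142
grip_force: 10.0
```

Emit:
move_arm(
  steps=[
    {"dx": 0, "dy": 0, "dz": 0, "spin": 0},
    {"dx": 0, "dy": 0, "dz": 0, "spin": 0},
    {"dx": 0, "dy": 0, "dz": 0, "spin": 0},
    {"dx": 0, "dy": 0, "dz": 0, "spin": 0},
    {"dx": 0, "dy": 0, "dz": 0, "spin": 0},
    {"dx": 0, "dy": 0, "dz": 0, "spin": 0},
    {"dx": 0, "dy": 0, "dz": -1.5, "spin": 0},
    {"dx": 0, "dy": 0, "dz": -2, "spin": 0},
    {"dx": 0, "dy": 0, "dz": -2, "spin": 0},
    {"dx": 0, "dy": 0, "dz": -1.5, "spin": 0},
    {"dx": 0, "dy": 0, "dz": 0, "spin": 0},
    {"dx": 0, "dy": 0, "dz": 0, "spin": 0},
  ],
  claw=8.7,
)

```text
time: 6.7
ee_pos: [0.5065, 0.0936, 0.4338]
eef_rot: [0.626, 0.78, 0.0, 0.0]
ft_force: [0.0, -0.2, -0.6]
width: 0.0865
grip_force: 0.0
```

```bash
python3 go.py .5304 -.0152 .435 .219
```

```text
t 6.7 tilt [ 0. -0. -1.] cm: [-11.14  -0.02  -0.12] spin -0.001 F [ 0.  -0.2 -0.6] w 0.0865 g 0.0 j7 -0.15 pos [0.5065 0.0936 0.4338]
```

Emit:
move_arm(
  steps=[
    {"dx": -2.5, "dy": 0, "dz": 0, "spin": 0},
    {"dx": -3, "dy": 0, "dz": 0, "spin": 0},
    {"dx": -3, "dy": 0, "dz": 0, "spin": 0},
    {"dx": -2.6, "dy": 0, "dz": 0, "spin": 0},
    {"dx": 0, "dy": 0, "dz": 0, "spin": 0},
    {"dx": 0, "dy": 0, "dz": 0, "spin": 0},
    {"dx": 0, "dy": 0, "dz": 0, "spin": 0},
  ],
)

```text
time: 7.4
ee_pos: [0.5303, -0.0137, 0.4333]
eef_rot: [0.625, 0.78, -0.0, -0.0]
ft_force: [-0.4, 0.1, 0.2]
width: 0.0868
grip_force: 0.0
```

```bash
python3 go.py .5304 -.0152 .298 .219; python3 - <<'E'
from bench import imaging; from h import *
T=imaging.camera("top");S=imaging.camera("scene")
cv2.imwrite("pics/c2.png",np.hstack([crop(T,225,195,100,80,4),crop(S,250,150,80,80,4)]))
h=np.array([.5065,.0922,.141])
ux=np.array([.976,.217,0])
for th in(.55,.7,.85):
  for l in (0.045,.071): 
    X=h+l*(np.sin(th-.7)*ux+np.cos(th-.7)*np.array([0,0,1])); print(th,l,(proj(T,X)-[225,195])*4,(proj(S,X)-[250,150])*4+[400,0])
E
```

```text
t 7.4 tilt [-0.001  0.    -1.   ] cm: [-1.500e-01 -1.000e-02  1.353e+01] spin 0.0 F [-0.4  0.1  0.2] w 0.0868 g 0.0 j7 0.05 pos [ 0.5303 -0.0137  0.4333]
0.55 0.045 [120.7807502  182.30828026] [641.82297621 136.45402833]
0.55 0.071 [118.77156473 183.26924317] [642.64418875 108.77020537]
0.7 0.045 [117.95966648 170.48783427] [643.12953969 142.29554577]
0.7 0.071 [114.20429646 164.11949191] [644.74271476 117.96601022]
0.85 0.045 [115.28805582 158.9397358 ] [644.38311786 149.11111381]
0.85 0.071 [109.89260353 145.45263678] [646.76333147 128.78585989]
```

View pics/c2.png

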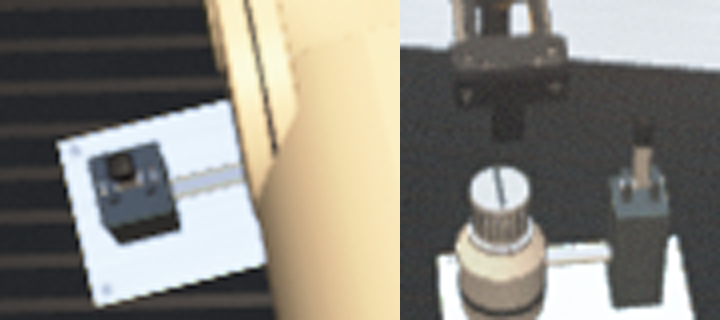

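The lever is upright: its knob spans rows 122–146 in the scene crop, against a prediction of 118–142. I'll descend onto the cap and grip it lightly.

Emit:
move_arm(
  steps=[
    {"dx": -0.15, "dy": 0, "dz": 1.5, "spin": 0},
    {"dx": 0, "dy": 0, "dz": 2, "spin": 0},
    {"dx": 0, "dy": 0, "dz": 2, "spin": 0},
    {"dx": 0, "dy": 0, "dz": 2, "spin": 0},
    {"dx": 0, "dy": 0, "dz": 2, "spin": 0},
    {"dx": 0, "dy": 0, "dz": 2, "spin": 0},
    {"dx": 0, "dy": 0, "dz": 1, "spin": 0},
    {"dx": 0, "dy": 0, "dz": 1, "spin": 0},
    {"dx": 0, "dy": 0, "dz": 0, "spin": 0},
    {"dx": 0, "dy": 0, "dz": 0, "spin": 0},
  ],
)

```text
time: 8.5
ee_pos: [0.531, -0.0161, 0.2991]
eef_rot: [0.626, 0.78, 0.0, 0.0]
ft_force: [-0.2, 0.1, 0.4]
width: 0.0869
grip_force: 0.0
```

Emit:
move_arm(
  steps=[
    {"dx": 0, "dy": 0, "dz": 0, "spin": 0},
    {"dx": 0, "dy": 0, "dz": 0, "spin": 0},
    {"dx": 0, "dy": 0, "dz": 0, "spin": 0},
    {"dx": 0, "dy": 0, "dz": 0, "spin": 0},
    {"dx": 0, "dy": 0, "dz": 0, "spin": 0},
    {"dx": 0, "dy": 0, "dz": 0, "spin": 0},
    {"dx": 0, "dy": 0, "dz": 0, "spin": 0},
    {"dx": 0, "dy": 0, "dz": 0, "spin": 0},
    {"dx": 0, "dy": 0, "dz": 0, "spin": 0},
  ],
  claw=4,
  squeeze=20,
)

```text
time: 9.4
ee_pos: [0.5309, -0.0162, 0.2988]
eef_rot: [0.626, 0.78, -0.0, 0.0]
ft_force: [-0.4, 0.0, 0.2]
width: 0.0452
grip_force: 20.0
```

```bash
python3 go.py .5304 -.0152 .298 .219; python3 -c "
from bench import telemetry;print(telemetry.read_state()['torque'])"
```

```text
t 9.4 tilt [ 0. -0. -1.] cm: [ 0.11 -0.02  0.08] spin -0.001 F [-0.4  0.   0.2] w 0.0452 g 20.0 j7 -0.03 pos [ 0.5309 -0.0162  0.2988]
[-0.02640231 -0.10810282  0.00183969]
```

Emit:
move_arm(
  steps=[
    {"dx": 0, "dy": 0, "dz": 0, "spin": 0.08},
    {"dx": 0, "dy": 0, "dz": 0, "spin": 0.08},
    {"dx": 0, "dy": 0, "dz": 0, "spin": 0.08},
    {"dx": 0, "dy": 0, "dz": 0, "spin": 0.08},
    {"dx": 0, "dy": 0, "dz": 0, "spin": 0.08},
    {"dx": 0, "dy": 0, "dz": 0, "spin": 0.08},
  ],
)

```text
time: 10.0
ee_pos: [0.5309, -0.0162, 0.2988]
eef_rot: [0.794, 0.607, 0.0, 0.0]
ft_force: [0.9, 0.5, 0.9]
width: 0.0452
grip_force: 20.0
```

```bash
python3 go.py .5304 -.0152 .298 .219; python3 -c "
from bench import telemetry;print(telemetry.read_state()['torque'])"
```

```text
t 10.0 tilt [ 0. -0. -1.] cm: [ 0.08 -0.08  0.08] spin -0.484 F [0.9 0.5 0.9] w 0.0452 g 20.0 j7 -0.49 pos [ 0.5309 -0.0162  0.2988]
[ 0.00854234 -0.04544639  0.0646221 ]
```

Very little torque after 0.48 rad, so this is the free direction. I'll carry on to about 1 rad.

Emit:
move_arm(
  steps=[
    {"dx": 0, "dy": 0, "dz": 0, "spin": 0.09},
    {"dx": 0, "dy": 0, "dz": 0, "spin": 0.09},
    {"dx": 0, "dy": 0, "dz": 0, "spin": 0.09},
    {"dx": 0, "dy": 0, "dz": 0, "spin": 0.09},
    {"dx": 0, "dy": 0, "dz": 0, "spin": 0.09},
    {"dx": 0, "dy": 0, "dz": 0, "spin": 0.09},
    {"dx": 0, "dy": 0, "dz": 0, "spin": 0},
  ],
)

```text
time: 10.7
ee_pos: [0.5309, -0.0162, 0.2988]
eef_rot: [0.927, 0.374, 0.0, 0.0]
ft_force: [-0.2, -0.4, 1.4]
width: 0.0453
grip_force: 20.0
```

```bash
python3 go.py .5304 -.0152 .298 .219; python3 - <<'E'
from bench import telemetry,imaging;from h import *
print(telemetry.read_state()['torque'])
cv2.imwrite("pics/c3.png",crop(imaging.camera("scene"),250,160,80,70,7))
E
```

```text
t 10.7 tilt [ 0. -0. -1.] cm: [ 0.03 -0.11  0.08] spin -1.022 F [-0.2 -0.4  1.4] w 0.0453 g 20.0 j7 -1.0 pos [ 0.5309 -0.0162  0.2988]
[ 0.00027566  0.01641068 -0.06191356]
```

View pics/c3.png

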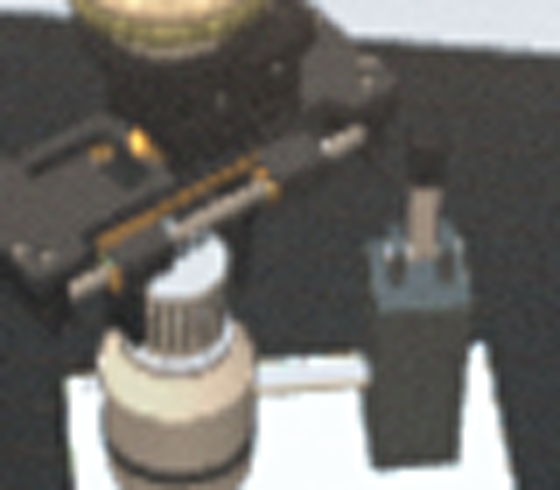

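The cap's bar is hidden by the gripper and the lever is still upright. I'll try a small, gentle lift and watch the force.

Emit:
move_arm(
  steps=[
    {"dx": 0, "dy": 0, "dz": -0.1, "spin": 0},
    {"dx": 0, "dy": 0, "dz": -0.1, "spin": 0},
    {"dx": 0, "dy": 0, "dz": -0.1, "spin": 0},
    {"dx": 0, "dy": 0, "dz": 0, "spin": 0},
  ],
)

```text
time: 11.15
ee_pos: [0.5309, -0.0163, 0.3018]
eef_rot: [0.927, 0.375, 0.0, 0.0]
ft_force: [0.2, 0.4, -1.3]
width: 0.045
grip_force: 20.0
```

The measured force is only the cap's weight, so it is free. I'll lift it.

Emit:
move_arm(
  steps=[
    {"dx": 0, "dy": 0, "dz": -0.5, "spin": 0},
    {"dx": 0, "dy": 0, "dz": -0.7, "spin": 0},
    {"dx": 0, "dy": 0, "dz": -0.9, "spin": 0},
    {"dx": 0, "dy": 0, "dz": -1, "spin": 0},
    {"dx": 0, "dy": 0, "dz": -1, "spin": 0},
    {"dx": 0, "dy": 0, "dz": -1, "spin": 0},
    {"dx": 0, "dy": 0, "dz": -1, "spin": 0},
    {"dx": 0, "dy": 0, "dz": -1, "spin": 0},
    {"dx": 0, "dy": 0, "dz": -1, "spin": 0},
    {"dx": 0, "dy": 0, "dz": -0.5, "spin": 0},
    {"dx": 0, "dy": 0, "dz": 0, "spin": 0},
    {"dx": 0, "dy": 0, "dz": 0, "spin": 0},
  ],
  squeeze=30,
)

```text
time: 12.35
ee_pos: [0.5308, -0.0163, 0.3875]
eef_rot: [0.927, 0.375, -0.0, -0.0]
ft_force: [-0.8, -0.5, -0.8]
width: 0.0448
grip_force: 30.0
```

Emit:
move_arm(
  steps=[
    {"dx": 0, "dy": 0, "dz": 0, "spin": 0},
    {"dx": 0, "dy": 0, "dz": 0, "spin": 0},
    {"dx": 0, "dy": 0, "dz": 0, "spin": 0},
    {"dx": 0, "dy": 0, "dz": 0, "spin": 0},
  ],
)

```text
time: 12.75
ee_pos: [0.5308, -0.0162, 0.3876]
eef_rot: [0.927, 0.375, -0.0, -0.0]
ft_force: [-0.2, 0.0, -1.2]
width: 0.0448
grip_force: 30.0
```

```bash
python3 - <<'E'
from bench import imaging;from h import *
cv2.imwrite("pics/c4.png",np.hstack([crop(imaging.camera("scene"),240,130,100,100,4),crop(imaging.camera("top"),225,190,100,100,4)]))
E
```

```text
(no output)
```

View pics/c4.png

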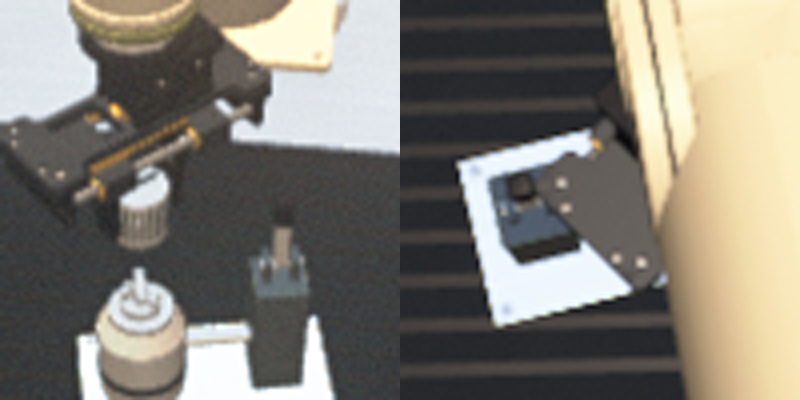

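The cap is held upright at about (143, 210) in the crop, well clear of the exposed neck at (140, 290), and the lever is still upright. I'm handing the job in.

```bash
python3 -c "
from bench import job;print(job.close_job())"
```

```text
the job is handed in; nothing more can be done
None
```

The lever is upright, and the cap, which unlocked clockwise, is held upright in the gripper about 9 cm above its seat; I handed the job in at about 13 s, but the hand-in call didn't report a result.

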